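# Trace the touch-glass test line

## Robot

A 6-joint arm with a two-finger parallel gripper is mounted at the origin on the work surface. World frame = base frame: x ahead of the robot, y to its left, z up, the work surface at z = 0. Lengths are in m, angles in rad, forces in N, time in s.
With the tool pointing down it reaches from about 0.3 to 0.95 m from the base axis. Payload 3.1 kg.
Tool frame: the origin (TCP) lies at the very end of the fingers, on their centre line; the grasp point (between the pads) lies 19 mm behind it; y points along the fingers, z is the direction in which the jaws open and shut, and the axes are right-handed (so a half turn about y gives the same grasp; the last joint's range is limited). The gripper opens to 85 mm and grips with 20 to 120 N. Pads are 22 mm wide; open, the fingers measure 114 mm over their backs; the gripper's body (76 mm by 85 mm) begins 54 mm behind the grasp point. The pads swing forward as they close: fully open they stand 13 mm farther back than shut.
Start: joints at [1.226, 0.308, 1.634, -0, 1.2, -0.07], TCP at [0.17, 0.602, 0.231] pointing down, gripper open.
Joint ranges: [-3.06, 3.06], [-0.79, 1.96], [0.05, 2.63], [-1.19, 4.34], [0.05, 2.64], [-2.94, 2.94]. Speed limits (rad/s): [2.79, 2.79, 3.14, 3.14, 3.14, 3.14].

## Interface

Orientations are given as a unit quaternion [x, y, z, w].
In Python, from cell import get_state, capture, calibration, finish_job, recognise, mark_of gives the robot as it stands. The module is installed in compiled form; this text tells all that it offers.
- The arm moves only by the tool carry_out, never from a script. Its argument "targets" is a list of rows, each a list of 7 numbers: the turn, a rotation vector about the tool's x, y, z in degrees, then the shift along the tool's x, y, z in cm, then the finger opening in cm, from 0 to 8.54. A call has 1 to 8 rows; each row is the pose to reach, as a shift and turn from the pose commanded when the call began, along the tool's axes at that moment; what a row does not reach only later rows make up. A row lasts 1/8 s, in which the tool goes at most 62.5 mm and 10.7 degrees, less where a joint would pass 70% of its speed; a pose out of reach is approached as far as the arm can. A call with a gripper value outside its range is refused whole. The fingers move at their own pace and stop on an object; the grip force is fixed at half the most. Time passes only in rows, so rows that repeat a pose let the fingers close. It gives the time, the measured TCP pose, the force and the opening at its end, in the units of the state.
- get_state(): the state, without advancing time (a new reading comes with each control period).
- capture(name): name is "side" or "top" or "wrist"; returns the picture (420x560x3 uint8, red, green, blue); there is no depth.
- calibration(name): a dict with "fx", "fy", "cx", "cy" (pixels), "pose" (4x4, takes a point from camera to world coordinates). Camera axes: x right, y down, z forward; pixel columns grow to the right and rows downward; lengths in m; the calibration is good to about 2 mm. A picture is of the moment at which its call begins: read the wrist's pose just before it. calibration takes no time and is no camera call; for the wrist camera it gives the pose at the moment of the call.
- finish_job(): hands the job in, once; it reports no verdict.
Trained networks look in the newest picture that a camera, given by its name, has taken for a name from the list of things; names that differ only in an ending like _2 or _b are one class to them, and where a whole thing is asked for, a point or a joint stands for the part that bears it (a point fixed in the world has none). Each returns a list of dicts, best first, with "confidence" (0 to 1); they miss things now and then, are a little off and sometimes report something else, mostly with a low value. They report only what shows in the picture. A call takes as long as a camera call.
- recognise(camera, thing): "box" ([left, top, right, bottom] in pixels, round what is visible of it).
- mark_of(camera, thing): "xy" ([column, row] in pixels: a listed point, or the origin of a listed thing).
The state is a dict: "time_s": time; "joint_pos": joint angles; "dq": joint speeds; "effort": joint torques, N m; "tool_pos": TCP position; "eef_rot": TCP orientation; "wrist_force": force on the tool from outside, world axes, zero at the start; "ft_torque": the same for the moment, N m; "opening": opening from 0.0 (shut) to 1.0 (fully open).
Only numpy, scipy, OpenCV 4.12 (cv2) and the standard library are available. Lean on these libraries where they do the work, as an engineer would, in place of code of your own. Each camera call takes 0.05 s, during which the arm holds its last target.

## Task

Check the touch glass in the test cradle for dead spots: put the closed fingertips lightly on the dot at the green lamp's end of the white L-shaped line and slide them along the line, round the corner, to the dot at the red lamp's end, in one stroke without lifting off, leaving the line or pushing the sprung glass far down. Finish while holding: the program ends with the fingertips still resting lightly and motionless on the red lamp's dot. Keep off the cradle's rim and lamps, and leave the suction puller, tape roll and everything else where they stand.

Things in the scene. Friction and masses are not known exactly. Their poses are not given: they have to be found in the camera images.
- cradle: Fixed test cradle on the bench, turned up to 35 degrees; it carries the sprung glass inside a rim. Origin: centre of its underside, on the bench, under the middle of the glass; z up.
- rim: The cradle's grey rim: a fixed rectangular frame, outside 240 (x) x 310 (y) mm, bars 30 mm wide, top 30 mm above the bench, 3 mm above the untouched glass. Same origin and axes as the cradle. Keep off it.
- glass: Near-black glass plate in the rim, 178 (x) x 248 (y) x 6 mm, axes as the cradle's. Origin: its centre, 3 mm below its top face, which is untouched 27 mm above the bench. Springs hold it level: it starts to sink at 0.9 N, 1 mm more per further 0.5 N, stop at 10 mm. 0.6 mm down counts as touched, 3 mm (2.4 N) is a good touch, over 8 mm (4.9 N) too hard. It rises again when released.
- corner (a point): Corner of the printed white L-shaped line (6 mm wide, marked with a dot 16 mm across), on the top face of the glass, 40 mm from the rim. Its axes are the glass's: the long leg, 174 mm, runs from here along +y to end_a; the short leg, 100 mm, along +x to end_b. Contact place is judged midway between the finger pads, so keep fingers closed and upright.
- end_a (a point): Dot (16 mm) at the end of the long leg, on the top face of the glass, 38 mm from the rim; a lamp sits on the rim 53 mm beyond it in +y.
- end_b (a point): Dot (16 mm) at the end of the short leg, on the top face of the glass, 40 mm from the rim; a lamp sits on the rim 55 mm beyond it in +x.
- green_lamp: Green domed lamp, 22 mm across, 10 mm high, fixed on the cradle rim beyond one end of the line (either end): the stroke starts at the dot nearest to it. Origin: centre of its underside.
- red_lamp: Red domed lamp, same size, on the rim beyond the other end: the stroke finishes at the dot nearest to it. Origin: centre of its underside.
- puller: Loose blue suction puller with a black knob, 42 mm across, 36 mm high, 45 g, standing on the glass inside the L, its centre 75 mm or more from the line. Origin: centre of its underside. Leave it.
- tape: Loose amber roll of tape, 48 mm across, 12 mm high, lying on the glass inside the L, its centre 80 mm or more from the line. Origin: centre of its underside. Leave it.
- dispenser: Loose light-blue dispenser bottle with steel cap, 68 mm across, 125 mm high, on the bench to the left. Origin: centre of its underside. Leave it.
- spool: Loose white solder spool, 64 mm across, 40 mm high, on the bench to the left. Origin: centre of its underside. Leave it.
- parts_cup: Loose pale parts cup, 68 mm across, 55 mm high, on the bench to the right. Origin: centre of its underside. Leave it.
- driver: Loose orange-handled screwdriver, 150 mm long, lying on the bench to the right. Leave it.
- board: Loose green circuit board, 55 x 90 x 7 mm, lying on the bench to the right. Origin: centre of its underside. Leave it.

How it is judged:
By the outcome, as a careful person would: the job done as asked, in the order asked, and still so for the second after the job is handed in, while the arm keeps its last pose, push and grip.
It also fails if it takes over 48 s, if anything falls off the work surface, if the arm or the gripper's body presses on something with over 40 N, if the wrist force passes 120 N, or if a joint passes its speed limit or range.

## Working session

There is one attempt and no reset: what is moved stays moved. The work goes in short steps, Python scripts to look and compute and a tool call to move; the robot and the scene stay as the last step left them, time stands still between calls to the robot, and variables do not carry over. Pictures are saved under pics/ and viewed, and the job is handed in when it is done.

Besides the shell and the picture viewer there is one more tool, called after "Request:" in YAML: its name, and indented under it one key for each argument. carry_out: Moves the arm, as the interface text tells. Its arguments: {"type":"object","properties":{"targets":{"type":"array","items":{"type":"array","items":{"type":"number"}}}},"required":["targets"]}

```bash
ls; mkdir -p pics; python3 - <<'E'
from cell import *
import cv2,numpy as np
s=get_state(); print({k:np.round(v,3).tolist() for k,v in s.items()})
for n in ("top","side"):
    im=capture(n); cv2.imwrite(f"pics/{n}0.png",im[:,:,::-1])
    for t in ("corner","end_a","end_b","green_lamp","red_lamp","cradle","puller","tape"):
        m=mark_of(n,t); print(n,t,[(np.round(d["xy"],1).tolist(),round(d["confidence"],2)) for d in m[:3]])
    c=calibration(n); print(c["fx"],c["cx"],c["cy"],np.round(c["pose"],3).tolist())
E
```

```text
pics
{'time_s': 0.0, 'joint_pos': [1.226, 0.309, 1.635, 0.0, 1.2, -0.07], 'dq': [0.0, -0.001, -0.001, 0.0, -0.0, 0.002], 'effort': [-0.0, -41.524, -27.666, -0.0, 0.01, -0.0], 'tool_pos': [0.169, 0.601, 0.23], 'eef_rot': [0.701, -0.097, 0.097, -0.7], 'wrist_force': [0.128, 0.055, -0.504], 'ft_torque': [-0.046, -0.016, 0.041], 'opening': 1.002}
top corner [([315.0, 223.8], 0.93)]
top end_a [([263.4, 239.3], 0.78), ([304.8, 198.1], 0.69)]
top end_b [([263.4, 239.3], 0.78), ([304.8, 198.1], 0.69)]
top green_lamp [([297.2, 182.6], 0.49)]
top red_lamp [([244.6, 248.7], 0.47)]
top cradle [([288.5, 217.7], 0.6)]
top puller [([282.6, 207.9], 0.43)]
top tape [([255.5, 215.0], 0.67)]
383.1606986026124 281.30798017393795 211.10488625926493 [[-0.006, -0.993, 0.121, 0.427], [-1.0, 0.004, -0.018, 0.02], [0.017, -0.121, -0.992, 1.254], [0.0, 0.0, 0.0, 1.0]]
side corner [([280.5, 259.9], 0.61), ([315.2, 375.5], 0.34)]
side end_a [([246.0, 209.9], 0.92), ([311.2, 241.6], 0.69), ([292.3, 218.1], 0.17)]
side end_b [([246.0, 209.9], 0.92), ([311.2, 241.6], 0.69), ([292.3, 218.1], 0.17)]
side green_lamp [([329.9, 228.1], 0.39)]
side red_lamp [([237.4, 197.5], 0.58)]
side cradle [([280.7, 232.5], 0.72)]
side puller [([275.6, 199.2], 0.69)]
side tape [([248.0, 211.2], 0.57), ([277.7, 198.9], 0.55), ([196.2, 131.7], 0.17)]
545.924313886955 278.10732201563593 209.8848799502869 [[0.976, -0.175, 0.127, 0.373], [-0.216, -0.739, 0.639, -0.893], [-0.018, -0.651, -0.759, 1.139], [0.0, 0.0, 0.0, 1.0]]
```

```bash
python3 - <<'E'
import cv2
for n in ("top","side"):
    im=cv2.imread(f"pics/{n}0.png"); im=im[140:340,160:400]
    cv2.imwrite(f"pics/{n}0z.png",cv2.resize(im,None,fx=3,fy=3,interpolation=cv2.INTER_CUBIC))
E
```

```text
(no output)
```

View pics/top0.png

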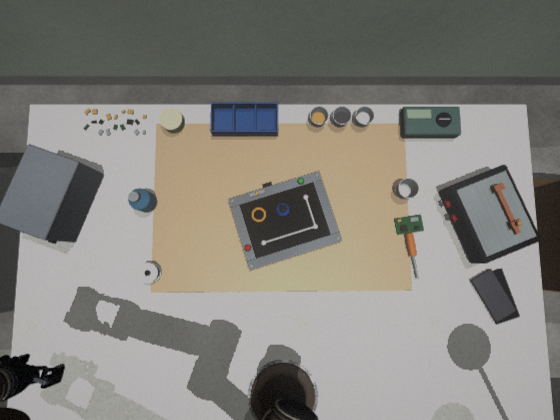

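View pics/side0.png

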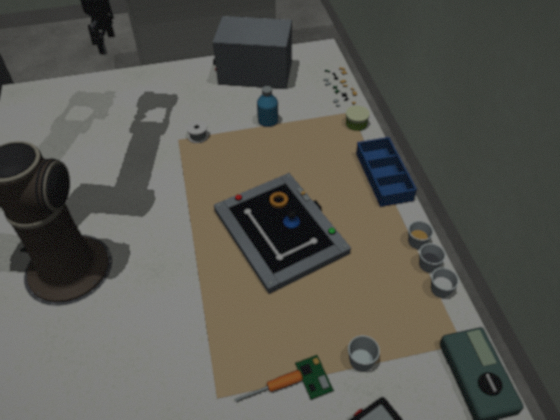

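```bash
cat > h.py <<'E'
import numpy as np
from cell import *
from scipy.spatial.transform import Rotation as R
def ray(cal,xy,z):
    d=np.array([(xy[0]-cal["cx"])/cal["fx"],(xy[1]-cal["cy"])/cal["fy"],1.0])
    P=np.array(cal["pose"]); d=P[:3,:3]@d; o=P[:3,3]
    return o+d*(z-o[2])/d[2]
def proj(cal,p):
    P=np.array(cal["pose"]); q=P[:3,:3].T@(np.asarray(p)-P[:3,3])
    return np.array([cal["fx"]*q[0]/q[2]+cal["cx"],cal["fy"]*q[1]/q[2]+cal["cy"]])
E
python3 - <<'E'
from h import *
c=calibration("top"); s=calibration("side")
for n,a,z in (("corner",(315,223.8),.027),("e1",(263.4,239.3),.027),("e2",(304.8,198.1),.027),("g",(297.2,182.6),.03),("r",(244.6,248.7),.03)): print("top",n,ray(c,a,z).round(4))
for n,a,z in (("corner",(280.5,259.9),.027),("e1",(246,209.9),.027),("e2",(311.2,241.6),.027),("g",(329.9,228.1),.03),("r",(237.4,197.5),.03)): print("side",n,ray(s,a,z).round(4))
E
```

```text
top corner [ 0.535  -0.1103  0.027 ]
top e1 [0.4861 0.0556 0.027 ]
top e2 [ 0.6187 -0.0786  0.027 ]
top g [ 0.6693 -0.0543  0.03  ]
top r [0.4564 0.1152 0.03  ]
side corner [ 0.5291 -0.1186  0.027 ]
side e1 [0.4747 0.0629 0.027 ]
side e2 [ 0.6179 -0.0808  0.027 ]
side g [ 0.6757 -0.0515  0.03  ]
side r [0.4594 0.1098 0.03  ]
```

The top view shows the L: corner about (315,226), short-leg dot about (306,197) beside the green lamp (300,181), and long-leg dot about (263,242) beside the red lamp (248,248). So the stroke runs end_b → corner → end_a. Next I'll move over the cradle for a wrist view.

```bash
python3 - <<'E'
from h import *
s=get_state(); Rt=R.from_quat(s["eef_rot"]).as_matrix(); print(Rt.round(3))
c=calibration("wrist"); P=np.array(c["pose"]); print(c["fx"],(Rt.T@(P[:3,3]-s["tool_pos"])).round(3)); print((Rt.T@P[:3,:3]).round(3))
c=calibration("top")
for a in ((142,200),(151,272)): print(ray(c,a,.1).round(3))
d=np.array([0.52,-0.03,0.30])-s["tool_pos"]; print((Rt.T@d*100).round(1))
E
```

```text
[[ 0.962  0.     0.271]
 [-0.271 -0.     0.962]
 [ 0.    -1.     0.   ]]
358.24070670258055 [-0.068 -0.142 -0.   ]
[[-0.     0.964  0.265]
 [ 0.001 -0.265  0.964]
 [ 1.     0.    -0.001]]
[0.603 0.42  0.1  ]
[0.388 0.386 0.1  ]
[ 50.9  -6.9 -51.3]
```

Request:
carry_out:
  targets:
    - [0,0,0,3.5,0,-3.5,0]
    - [0,0,0,7,0,-7,0]
    - [0,0,0,10.5,0,-10.5,0]
    - [0,0,0,14,0,-14,0]
    - [0,0,0,17.5,0,-17.5,0]
    - [0,0,0,21,0,-21,0]
    - [0,0,0,24.5,0,-24.5,0]
    - [0,0,0,28,0,-28,0]

```text
time_s: 1.9
tool_pos: [0.3639, 0.2547, 0.2317]
eef_rot: [-0.7, 0.096, -0.097, 0.701]
wrist_force: [0.4, -0.2, -0.2]
opening: 0.002
```

Request:
carry_out:
  targets:
    - [0,0,0,3.5,0,-3.5,0]
    - [0,0,0,7,0,-7,0]
    - [0,0,0,10.5,0,-10.5,0]
    - [0,0,0,14,0,-14,0]
    - [0,0,0,17.5,0,-17.5,0]
    - [0,0,0,21,0,-20,0]
    - [0,0,0,24,0,-23,0]
    - [0,0,0,24,0,-23,0]

```text
time_s: 2.9
tool_pos: [0.5332, -0.0329, 0.2315]
eef_rot: [0.7, -0.098, 0.099, -0.7]
wrist_force: [-0.4, 0.2, -0.3]
opening: -0.001
```

```bash
python3 - <<'E'
from h import *
import cv2
s=get_state(); print({k:np.round(v,4).tolist() for k,v in s.items()})
c=calibration("wrist")
im=capture("wrist"); cv2.imwrite("pics/w1.png",im[:,:,::-1])
for t,z in (("corner",.027),("end_a",.027),("green_lamp",.03),("red_lamp",.03),("cradle",0.0),("puller",.027),("tape",.027)):
    for d in mark_of("wrist",t)[:2]: print(t,np.round(d["xy"],1),round(d["confidence"],2),ray(c,d["xy"],z).round(4))
E
```

```text
{'time_s': 2.9, 'joint_pos': [-0.1427, 0.1324, 1.848, -0.0006, 1.1598, -1.4349], 'dq': [0.0426, -0.0234, 0.0445, 0.0297, 0.0279, 0.0183], 'effort': [-0.916, -32.733, -27.7121, -0.1873, -0.1587, -0.0871], 'tool_pos': [0.5332, -0.0329, 0.2315], 'eef_rot': [0.7005, -0.0976, 0.0986, -0.7001], 'wrist_force': [-0.4254, 0.1676, -0.286], 'ft_torque': [-0.0049, 0.0198, -0.0176], 'opening': -0.0008}
corner [205.6 193.2] 0.58 [ 0.5264 -0.1086  0.027 ]
end_a [261. 268.] 0.96 [ 0.6191 -0.079   0.027 ]
end_a [358.   92.7] 0.91 [0.4749 0.0579 0.027 ]
red_lamp [412.1  58.5] 0.58 [0.4596 0.11   0.03  ]
red_lamp [262.3 268.4] 0.32 [ 0.6186 -0.0773  0.03  ]
cradle [305.  182.8] 0.91 [ 0.5492 -0.0107  0.    ]
puller [320.7 216.2] 0.64 [ 0.581  -0.0045  0.027 ]
tape [357.7  92.7] 0.67 [0.4748 0.0576 0.027 ]
tape [391.1 182.9] 0.63 [0.5667 0.0707 0.027 ]
```

View pics/w1.png

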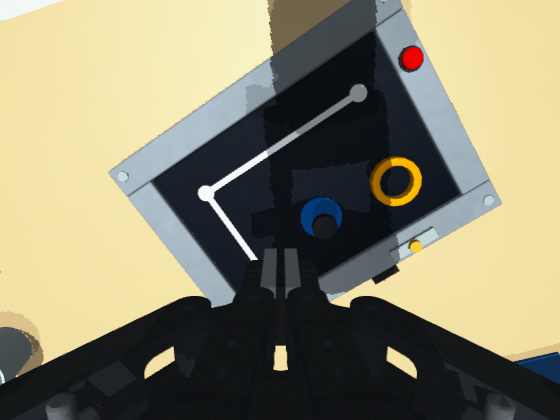

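The wrist view shows the corner dot at (206,193), the red-side dot at (358,92) and the red lamp at (412,58). The fingers hide the green-side dot, so I'll shift to see all three.

Request:
carry_out:
  targets:
    - [0,0,0,3,0,0,0]
    - [0,0,0,6,0,0,0]
    - [0,0,0,6.5,0,0,0]
    - [0,0,0,6.5,0,0,0]
    - [0,0,0,6.5,0,0,0]

```text
time_s: 3.92
tool_pos: [0.5932, -0.0475, 0.2311]
eef_rot: [-0.7, 0.097, -0.096, 0.701]
wrist_force: [0.2, -0.2, 0.3]
opening: 0.0
```

```bash
python3 - <<'E'
from h import *
import cv2
s=get_state(); print(s["time_s"],np.round(s["tool_pos"],4),np.abs(s["dq"]).max(),s["wrist_force"])
c=calibration("wrist")
im=capture("wrist"); cv2.imwrite("pics/w2.png",im[:,:,::-1])
pts=[]
for t,z in (("corner",.027),("end_a",.027),("green_lamp",.03),("red_lamp",.03),("puller",.027),("tape",.027)):
    for d in mark_of("wrist",t)[:2]: print(t,np.round(d["xy"],1),round(d["confidence"],2),ray(c,d["xy"],z).round(4))
# dots by opening white mask
g=im.astype(int); m=((g.min(2)>95)&(g.max(2)-g.min(2)<30)).astype(np.uint8)
cv2.imwrite("pics/w2m.png",m*255)
E
```

```text
3.925 [ 0.5932 -0.0475  0.2311] 0.005531035901962862 [ 0.2039527  -0.24937049  0.33028579]
corner [199.8 128.9] 0.78 [ 0.5255 -0.1081  0.027 ]
corner [396.  117.3] 0.66 [0.5652 0.0727 0.027 ]
end_a [359.  18.] 0.86 [0.4732 0.0574 0.027 ]
end_a [256.6 214.3] 0.82 [ 0.6208 -0.0806  0.027 ]
puller [320.3 152.5] 0.93 [ 0.5779 -0.0037  0.027 ]
tape [394.1 115.1] 0.67 [0.5628 0.0713 0.027 ]
```

View pics/w2.png

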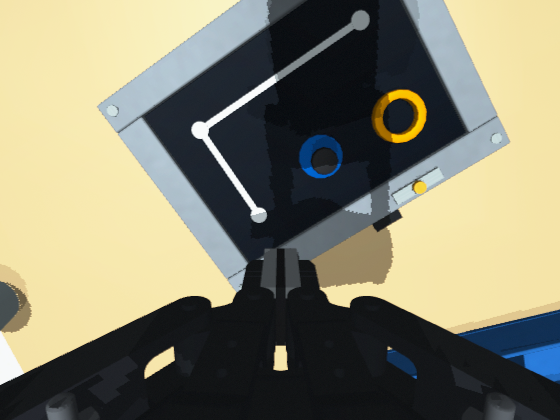

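View pics/w2m.png

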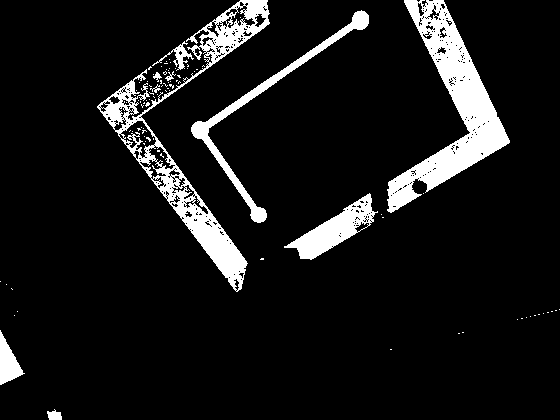

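Clean mask: all three dots are visible at about (200,129), (361,20) and (259,215). I'll fit the rigid L to it, check where the fingertip shows in the image, and cross-check against the side and top dots.

```bash
python3 - <<'E'
from h import *
import cv2
from scipy.optimize import least_squares
m=(cv2.imread("pics/w2m.png",0)>127).astype(np.uint8)
c=calibration("wrist"); s=get_state()
n,l=cv2.connectedComponents(m); L=(l==l[129,200]).astype(np.uint8)
o=cv2.morphologyEx(L,cv2.MORPH_OPEN,cv2.getStructuringElement(cv2.MORPH_ELLIPSE,(11,11)))
k,_,_,cen=cv2.connectedComponentsWithStats(o); print(cen[1:])
W=np.array([ray(c,x,.027)[:2] for x in cen[1:]]);print(W.round(4))
def L3(p):
    a=np.array([np.cos(p[2]),np.sin(p[2])]); b=np.array([-a[1],a[0]])
    return np.array([p[:2]+.174*b,p[:2],p[:2]+.1*a])
def fit(W):
    f=least_squares(lambda p:(L3(p)-W).ravel(),[.526,-.108,.3]); return f.x,(L3(f.x)-W)*1e3
A=W[np.argsort(W[:,0])] # end_a, corner, end_b
p,r=fit(A); print("wrist",p,L3(p).round(4).tolist(),r.round(1).tolist())
for n in ("top","side"):
    im=cv2.imread(f"pics/{n}0.png").astype(int); cal=calibration(n)
    B=[]
    for q in L3(p):
        u=proj(cal,[*q,.027]); x0,y0=np.round(u).astype(int)
        g=im[y0-5:y0+6,x0-5:x0+6].min(2).astype(float); g=np.clip(g-70,0,None)
        # local centroid of dot
        g=cv2.GaussianBlur(g,(5,5),1.2); j=np.unravel_index(g.argmax(),g.shape)
        B.append(ray(cal,(x0-5+j[1],y0-5+j[0]),.027)[:2])
    pp,r=fit(np.array(B)); print(n,pp,L3(pp).round(4).tolist(),r.round(1).tolist())
print("tcp px",proj(c,s["tool_pos"]))
im=cv2.imread("pics/w2.png")[230:300,230:330]; cv2.imwrite("pics/tip.png",cv2.resize(im,None,fx=6,fy=6))
E
```

```text
[[359.93357934  19.97416974]
 [199.875      129.68939394]
 [258.15348837 214.2       ]]
[[ 0.4762  0.0574]
 [ 0.5274 -0.1088]
 [ 0.6224 -0.0796]]
wrist [ 0.52712182 -0.10888365  0.29746417] [[0.4761, 0.0575], [0.5271, -0.1089], [0.6227, -0.0796]] [[-0.1, 0.1], [-0.2, -0.1], [0.3, 0.0]]
top [ 0.52816511 -0.11061472  0.30481389] [[0.4759, 0.0554], [0.5282, -0.1106], [0.6236, -0.0806]] [[-1.5, 1.7], [0.3, -0.4], [1.2, -1.3]]
side [ 0.52831837 -0.10681883  0.30360827] [[0.4763, 0.0592], [0.5283, -0.1068], [0.6237, -0.0769]] [[-0.3, 0.8], [0.3, -0.7], [0.0, -0.1]]
tcp px [280.94366829 270.13999832]
```

View pics/tip.png

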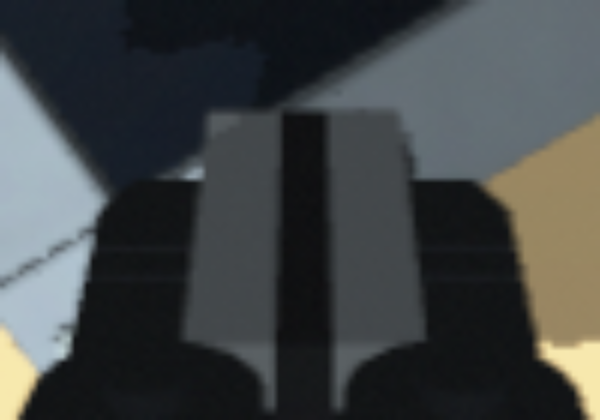

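Wrist, top and side agree within about 2 mm. I'll use end_b (0.6232,-0.0792), corner (0.5278,-0.1088), end_a (0.4761,0.0573), and now move above end_b and descend.

Request:
carry_out:
  targets:
    - [0,0,0,2,0,-1.2,0]
    - [0,0,0,3.75,3,-2.24,0]
    - [0,0,0,3.75,7,-2.24,0]
    - [0,0,0,3.75,11,-2.24,0]
    - [0,0,0,3.75,15,-2.24,0]
    - [0,0,0,3.75,18,-2.24,0]
    - [0,0,0,3.75,18.5,-2.24,0]
    - [0,0,0,3.75,18.5,-2.24,0]

```text
time_s: 5.28
tool_pos: [0.6247, -0.0799, 0.0467]
eef_rot: [0.7, -0.097, 0.097, -0.7]
wrist_force: [0.5, -0.0, 1.2]
opening: 0.003
```

```bash
python3 - <<'E'
from h import *
import cv2
for i in range(3):
  for n in (("side","wrist","top")[i],):
    im=capture(n); cv2.imwrite(f"pics/{n}3.png",im[:,:,::-1])
  s=get_state(); Rt=R.from_quat(s["eef_rot"]).as_matrix(); print(s["time_s"],np.round(s["tool_pos"],4),Rt[:,1].round(4),np.abs(s["dq"]).max(),np.round(s["wrist_force"],2))
A=np.array([.4761,.0573,.027]);C=np.array([.5278,-.1088,.027]);B=np.array([.6232,-.0792,.027])
print("to B",(Rt.T@(B-s["tool_pos"])*100).round(2),"B->C",(Rt.T@(C-B)*100).round(2),"C->A",(Rt.T@(A-C)*100).round(2))
im=cv2.imread("pics/side3.png")[150:310,200:360]; cv2.imwrite("pics/side3z.png",cv2.resize(im,None,fx=3.7,fy=3.7,interpolation=cv2.INTER_CUBIC))
E
```

```text
5.325 [ 0.6255 -0.08    0.0477] [ 2.3e-03 -5.0e-04 -1.0e+00] 0.01727559805981541 [-0.06  0.27 -0.26]
5.375 [ 0.6259 -0.0801  0.0482] [ 3.3e-03 -7.0e-04 -1.0e+00] 0.008361334497636793 [-0.15  1.26  0.38]
5.425 [ 0.626  -0.0802  0.0484] [ 3.7e-03 -7.0e-04 -1.0e+00] 0.003415335643977218 [ 0.08 -0.09 -0.54]
to B [-0.3   2.13  0.01] B->C [-8.38 -0.03 -5.44] C->A [-9.48 -0.03 14.58]
```

View pics/side3z.png

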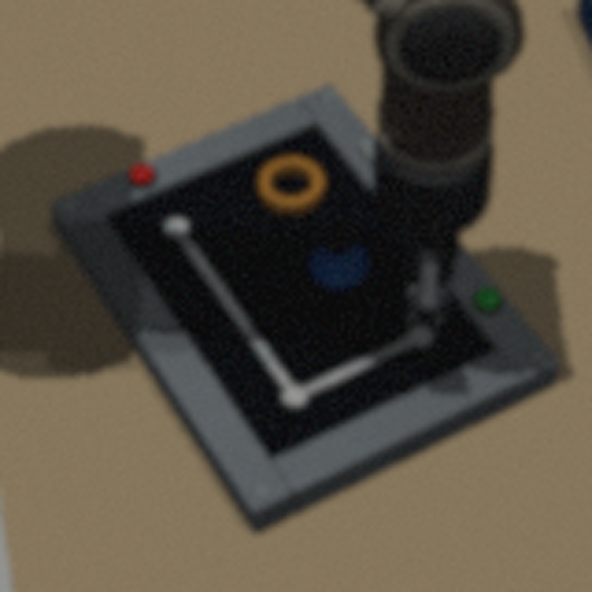

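View pics/wrist3.png

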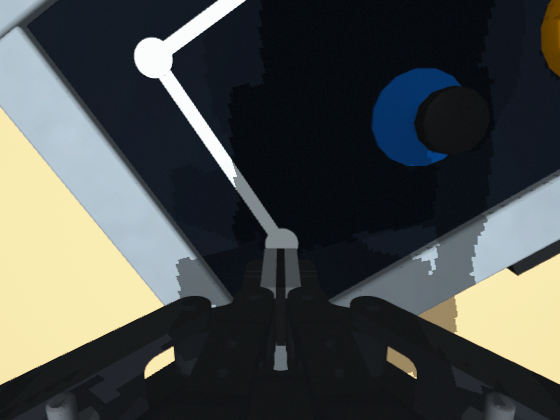

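```bash
python3 - <<'E'
from h import *
import cv2
c=calibration("wrist"); im=cv2.imread("pics/wrist3.png").astype(int)
m=((im.min(2)>95)&(im.max(2)-im.min(2)<30)).astype(np.uint8); n,l=cv2.connectedComponents(m); L=(l==l[57,153]).astype(np.uint8)
o=cv2.morphologyEx(L,cv2.MORPH_OPEN,cv2.getStructuringElement(cv2.MORPH_ELLIPSE,(21,21)))
_,_,st,cen=cv2.connectedComponentsWithStats(o); print(st[1:],cen[1:]); print([ray(c,x,.027).round(4) for x in cen[1:2]])
L[:,:175]=0; L[:90]=0;L[225:]=0
ys,xs=np.nonzero(L)
P=np.array([ray(c,(x,y),.027)[:2] for x,y in zip(xs,ys)]); ctr=P.mean(0); d=np.linalg.svd(P-ctr,full_matrices=False)[2][0]; print(ctr,d/np.sign(d[0]), "model y at ctr",-.1088+(ctr[0]-.5278)*.0296/.0954)
# dot rim visible: top of dot
print("dot top px", [ray(c,(281,228),.027).round(4)])
E
```

```text
[[ 217    0   22   12  203]
 [ 134   37   39   42 1322]] [[227.26600985   4.36945813]
 [153.60363086  57.22087746]]
[array([ 0.5156, -0.0719,  0.027 ])]
[ 0.57426102 -0.09364513] [0.95510997 0.29625149] model y at ctr -0.09438442227219021
dot top px [array([ 0.6145, -0.0769,  0.027 ])]
```

Request:
carry_out:
  targets:
    - [0,0,0,-0.3,0.5,0,0]
    - [0,0,0,-0.3,1,0,0]
    - [0,0,0,-0.3,1.4,0,0]
    - [0,0,0,-0.3,1.7,0,0]
    - [0,0,0,-0.3,1.7,0,0]
    - [0,0,0,-0.3,1.7,0,0]
    - [0,0,0,-0.3,1.7,0,0]

```text
time_s: 6.3
tool_pos: [0.6216, -0.079, 0.0294]
eef_rot: [0.7, -0.097, 0.097, -0.7]
wrist_force: [-0.6, 0.7, -0.3]
opening: -0.001
```

```bash
cat > st.py <<'E'
from h import *
s=get_state(); Rt=R.from_quat(s["eef_rot"]).as_matrix(); print(s["time_s"],np.round(s["tool_pos"],4),Rt.round(4).tolist(),np.abs(s["dq"]).max().round(3),np.round(s["wrist_force"],2))
A=np.array([.4761,.0573,.0235]);C=np.array([.5278,-.1088,.0235]);B=np.array([.6232,-.0792,.0235])
for n,q in zip("BCA",(B,C,A)): print("to",n,(Rt.T@(q-s["tool_pos"])*100).round(2))
E
python3 st.py
```

```text
6.3 [ 0.6216 -0.079   0.0294] [[0.9625, 0.0004, 0.2714], [-0.2714, -0.0001, 0.9625], [0.0004, -1.0, 0.0]] 0.002 [-0.55  0.69 -0.32]
to B [0.16 0.59 0.03]
to C [-8.22  0.59 -5.41]
to A [-17.71   0.59   9.17]
```

Request:
carry_out:
  targets:
    - [0,0,0,0.15,0.15,0,0]
    - [0,0,0,0.15,0.3,0,0]
    - [0,0,0,0.15,0.45,0,0]
    - [0,0,0,0.15,0.58,0,0]
    - [0,0,0,0.15,0.58,0,0]
    - [0,0,0,0.15,0.58,0,0]

```text
time_s: 7.05
tool_pos: [0.6233, -0.0795, 0.0238]
eef_rot: [0.7, -0.097, 0.097, -0.7]
wrist_force: [1.0, -0.5, 2.2]
opening: -0.003
```

```bash
python3 st.py
```

```text
7.05 [ 0.6233 -0.0795  0.0238] [[0.9625, 0.0008, 0.2714], [-0.2714, -0.0002, 0.9625], [0.0008, -1.0, 0.0]] 0.005 [ 1.03 -0.48  2.24]
to B [-0.01  0.03  0.03]
to C [-8.39  0.02 -5.41]
to A [-1.788e+01  1.000e-02  9.170e+00]
```

Touching: force 2.2 N, about 3.2 mm down, on the dot. I'll start the stroke slowly.

Request:
carry_out:
  targets:
    - [0,0,0,-0.25,0,-0.16,0]
    - [0,0,0,-0.67,0,-0.43,0]
    - [0,0,0,-1.1,0,-0.7,0]
    - [0,0,0,-1.52,0,-0.98,0]
    - [0,0,0,-1.94,0,-1.25,0]
    - [0,0,0,-2.36,0,-1.52,0]
    - [0,0,0,-2.78,0,-1.79,0]
    - [0,0,0,-3.2,0,-2.06,0]

```text
time_s: 8.05
tool_pos: [0.5861, -0.0906, 0.0235]
eef_rot: [-0.7, 0.097, -0.097, 0.7]
wrist_force: [1.5, 0.3, 1.8]
opening: -0.002
```

```bash
cat >> st.py <<'E'
p=s["tool_pos"]
for n,a,b in (("BC",B,C),("CA",C,A)):
    d=(b-a)[:2]; d=d/np.linalg.norm(d); v=(p-a)[:2]; print(n,"along mm",(v@d*1e3).round(1),"off",((v[0]*d[1]-v[1]*d[0])*1e3).round(1))
E
python3 st.py
```

```text
8.05 [ 0.5861 -0.0906  0.0235] [[0.9625, -0.0, 0.2714], [-0.2714, 0.0, 0.9625], [-0.0, -1.0, 0.0]] 0.088 [1.51 0.25 1.8 ]
to B [ 3.26 -0.    2.11]
to C [-5.12 -0.   -3.33]
to A [-14.61  -0.    11.25]
BC along mm 38.8 off 0.1
CA along mm 0.0 off 61.1
```

Request:
carry_out:
  targets:
    - [0,0,0,-0.54,0,-0.35,0]
    - [0,0,0,-1.08,0,-0.7,0]
    - [0,0,0,-1.62,0,-1.05,0]
    - [0,0,0,-2.16,0,-1.4,0]
    - [0,0,0,-2.7,0,-1.75,0]
    - [0,0,0,-3.24,0,-2.1,0]
    - [0,0,0,-3.7,0,-2.4,0]
    - [0,0,0,-4.1,0,-2.66,0]

```text
time_s: 9.05
tool_pos: [0.5394, -0.1051, 0.0235]
eef_rot: [-0.7, 0.097, -0.097, 0.7]
wrist_force: [1.6, 0.5, 3.0]
opening: -0.001
```

```bash
python3 st.py
```

```text
9.05 [ 0.5394 -0.1051  0.0235] [[0.9625, -0.0, 0.2714], [-0.2714, 0.0, 0.9625], [-0.0, -1.0, 0.0]] 0.076 [1.6  0.47 2.98]
to B [ 7.36 -0.    4.77]
to C [-1.02 -0.   -0.67]
to A [-10.5   -0.    13.91]
BC along mm 87.7 off 0.1
CA along mm 0.1 off 12.2
```

Request:
carry_out:
  targets:
    - [0,0,0,-0.4,0,-0.26,0]
    - [0,0,0,-0.75,0,-0.49,0]
    - [0,0,0,-0.95,0,-0.63,0]
    - [0,0,0,-1.05,0,-0.7,0]
    - [0,0,0,-1.05,0,-0.7,0]
    - [0,0,0,-1.05,0,-0.7,0]

```text
time_s: 9.8
tool_pos: [0.5276, -0.1089, 0.0234]
eef_rot: [0.701, -0.097, 0.097, -0.7]
wrist_force: [0.4, -0.6, 2.4]
opening: -0.002
```

```bash
python3 st.py; python3 - <<'E'
from h import *
import cv2
im=capture("wrist"); cv2.imwrite("pics/w4.png",im[:,:,::-1])
E
```

```text
9.8 [ 0.5276 -0.1089  0.0234] [[0.9625, -0.0006, 0.2711], [-0.2711, -0.0001, 0.9625], [-0.0006, -1.0, -0.0003]] 0.002 [ 0.44 -0.63  2.42]
to B [ 8.4  -0.02  5.45]
to C [ 0.02 -0.01  0.02]
to A [-9.460e+00 -1.000e-02  1.461e+01]
BC along mm 100.2 off -0.1
CA along mm -0.1 off -0.3
```

View pics/w4.png

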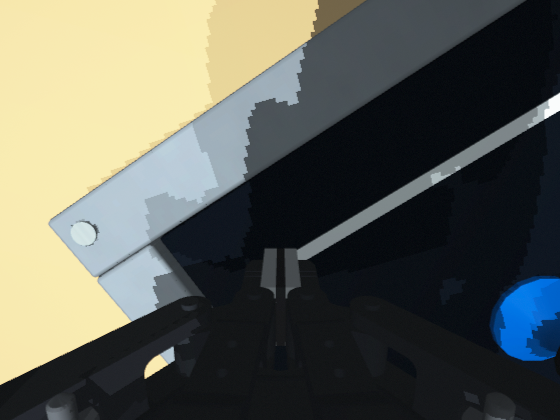

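The fingertips sit on the corner with the long leg leading up-right from (300,255). A quick check of the line's position before leg two.

```bash
python3 - <<'E'
from h import *
import cv2
c=calibration("wrist"); im=cv2.imread("pics/w4.png").astype(int)
m=((im.min(2)>75)&(im.max(2)-im.min(2)<30)).astype(np.uint8); n,l=cv2.connectedComponents(m); L=(l==l[195,400]).astype(np.uint8)
ys,xs=np.nonzero(L); k=(xs>320)&(xs<540); print(k.sum())
P=np.array([ray(c,(x,y),.0235)[:2] for x,y in zip(xs[k],ys[k])]); ctr=P.mean(0); d=np.linalg.svd(P-ctr,full_matrices=False)[2][0]
C=np.array([.5278,-.1088]);A=np.array([.4761,.0573]);u=(A-C)/np.linalg.norm(A-C);v=ctr-C
print(ctr,d*np.sign(d[1]),u,"line off mm",(v[0]*u[1]-v[1]*u[0])*1e3, "along",v@u*1e3)
E
```

```text
3603
[ 0.50482516 -0.04024412] [-0.29716188  0.95482711] [-0.29719467  0.95481691] line off mm -1.5623250596751188 along 72.28630982345418
```

Request:
carry_out:
  targets:
    - [0,0,0,-0.2,0,0.24,0]
    - [0,0,0,-0.52,0,0.72,0]
    - [0,0,0,-0.85,0,1.22,0]
    - [0,0,0,-1.18,0,1.73,0]
    - [0,0,0,-1.51,0,2.24,0]
    - [0,0,0,-1.84,0,2.75,0]
    - [0,0,0,-2.17,0,3.25,0]
    - [0,0,0,-2.5,0,3.76,0]

```text
time_s: 10.85
tool_pos: [0.5138, -0.0655, 0.0235]
eef_rot: [0.7, -0.097, 0.097, -0.7]
wrist_force: [1.0, -1.4, 1.6]
opening: 0.002
```

```bash
python3 st.py
```

```text
10.85 [ 0.5138 -0.0655  0.0235] [[0.9625, -0.0, 0.2713], [-0.2713, -0.0, 0.9625], [-0.0, -1.0, -0.0]] 0.081 [ 0.98 -1.39  1.55]
to B [10.9  -0.    1.65]
to C [ 2.52 -0.   -3.78]
to A [-6.96 -0.   10.8 ]
BC along mm 100.4 off 45.5
CA along mm 45.5 off -0.5
```

Request:
carry_out:
  targets:
    - [0,0,0,-0.33,0,0.51,0]
    - [0,0,0,-0.66,0,1.02,0]
    - [0,0,0,-0.99,0,1.53,0]
    - [0,0,0,-1.32,0,2.04,0]
    - [0,0,0,-1.65,0,2.55,0]
    - [0,0,0,-1.98,0,3.06,0]
    - [0,0,0,-2.31,0,3.57,0]
    - [0,0,0,-2.64,0,4.08,0]

```text
time_s: 11.85
tool_pos: [0.4994, -0.0191, 0.0235]
eef_rot: [0.7, -0.097, 0.097, -0.7]
wrist_force: [0.5, -2.4, 2.0]
opening: -0.0
```

```bash
python3 st.py
```

```text
11.85 [ 0.4994 -0.0191  0.0235] [[0.9625, -0.0001, 0.2714], [-0.2714, -0.0, 0.9625], [-0.0001, -1.0, -0.0]] 0.09 [ 0.51 -2.41  1.99]
to B [13.54 -0.   -2.43]
to C [ 5.16 -0.   -7.86]
to A [-4.32 -0.    6.72]
BC along mm 100.4 off 94.1
CA along mm 94.1 off -0.4
```

Request:
carry_out:
  targets:
    - [0,0,0,-0.33,0,0.51,0]
    - [0,0,0,-0.66,0,1.02,0]
    - [0,0,0,-0.99,0,1.53,0]
    - [0,0,0,-1.32,0,2.04,0]
    - [0,0,0,-1.65,0,2.55,0]
    - [0,0,0,-1.95,0,3.0,0]
    - [0,0,0,-2.1,0,3.25,0]
    - [0,0,0,-2.1,0,3.25,0]

```text
time_s: 12.85
tool_pos: [0.4879, 0.018, 0.0234]
eef_rot: [-0.7, 0.097, -0.097, 0.701]
wrist_force: [-0.2, 0.8, 2.3]
opening: -0.002
```

```bash
python3 st.py; python3 - <<'E'
from h import *
import cv2
c=calibration("wrist");s=get_state()
im=capture("wrist"); cv2.imwrite("pics/w5.png",im[:,:,::-1])
print("pred A",proj(c,[.4761,.0573,.0235]))
for d in mark_of("wrist","end_a")[:3]: print(d,ray(c,d["xy"],.0235).round(4))
E
```

```text
12.85 [0.4879 0.018  0.0234] [[0.9624, -0.0006, 0.2716], [-0.2716, 0.0007, 0.9624], [-0.0007, -1.0, 0.0006]] 0.005 [-0.21  0.78  2.27]
to B [15.66 -0.02 -5.68]
to C [  7.29  -0.02 -11.12]
to A [-2.2  -0.01  3.46]
BC along mm 100.4 off 133.0
CA along mm 133.0 off -0.4
pred A [364.0637145  221.78532035]
{'xy': [362.9, 215.9], 'confidence': 0.98} [0.4735 0.0574 0.0235]
```

View pics/w5.png

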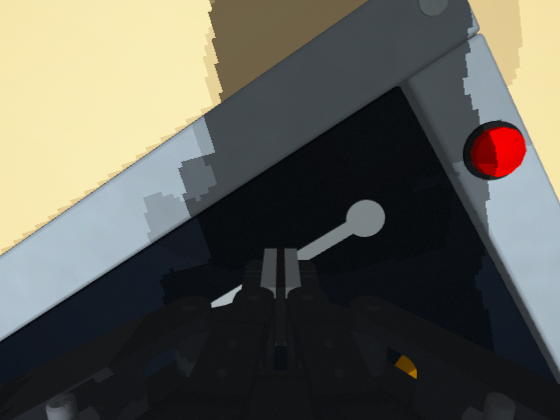

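The red-side dot is at (365,218), about 1.5 mm from prediction, in line with the lateral offset. I'll aim about 1 mm toward it.

Request:
carry_out:
  targets:
    - [0,0,0,-0.25,0,0.35,0]
    - [0,0,0,-0.58,0,0.84,0]
    - [0,0,0,-0.92,0,1.35,0]
    - [0,0,0,-1.25,0,1.87,0]
    - [0,0,0,-1.58,0,2.38,0]
    - [0,0,0,-1.88,0,2.85,0]
    - [0,0,0,-2.12,0,3.22,0]
    - [0,0,0,-2.27,0,3.45,0]

```text
time_s: 13.95
tool_pos: [0.4756, 0.0572, 0.0235]
eef_rot: [0.7, -0.097, 0.097, -0.7]
wrist_force: [1.0, -1.7, 2.0]
opening: -0.001
```

Request:
carry_out:
  targets:
    - [0,0,0,0,0,0,0]
    - [0,0,0,0,0,0,0]
    - [0,0,0,0,0,0,0]
    - [0,0,0,0,0,0,0]

```text
time_s: 14.45
tool_pos: [0.4755, 0.0569, 0.0234]
eef_rot: [-0.7, 0.097, -0.097, 0.7]
wrist_force: [0.1, 1.0, 2.4]
opening: 0.001
```

```bash
python3 st.py; python3 - <<'E'
from h import *
import cv2
for n in ("wrist","side","top"): cv2.imwrite(f"pics/{n}6.png",capture(n)[:,:,::-1])
im=cv2.imread("pics/side6.png")[150:310,180:360]; cv2.imwrite("pics/side6z.png",cv2.resize(im,None,fx=3.5,fy=3.5,interpolation=cv2.INTER_CUBIC))
E
```

```text
14.45 [0.4755 0.0569 0.0234] [[0.9624, -0.0004, 0.2716], [-0.2716, 0.0002, 0.9624], [-0.0004, -1.0, 0.0001]] 0.002 [0.06 0.98 2.39]
to B [17.91 -0.02 -9.09]
to C [  9.53  -0.02 -14.53]
to A [ 0.04 -0.01  0.05]
BC along mm 100.7 off 173.8
CA along mm 173.8 off -0.6
```

View pics/wrist6.png

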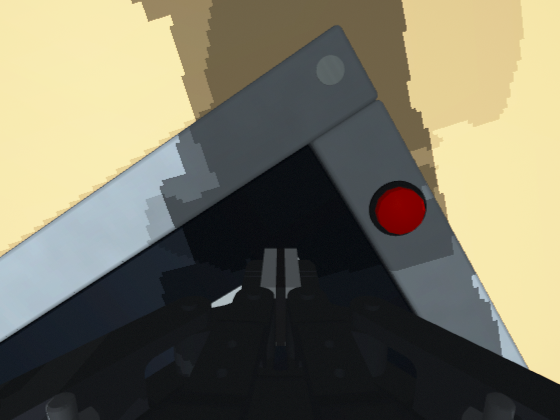

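View pics/side6z.png

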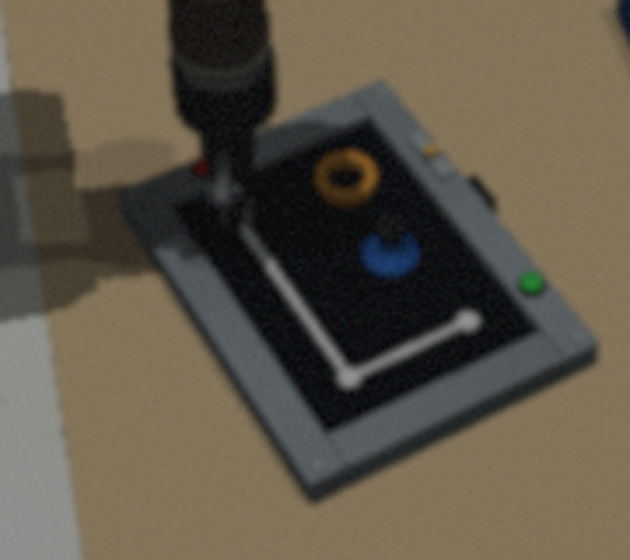

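The fingertips cover the red-side dot. They are motionless at about 2.4 N, and the puller and tape are where they were. Handing in.

```bash
python3 -c "
from cell import *
print(finish_job())"
```

```text
the job is handed in; nothing more can be done
None
```

I slid the closed, upright fingertips in one stroke from the green lamp's dot, round the corner, to the red lamp's dot. I handed the job in at about 14.6 s with them still resting there.

- **Touch:** Every reading taken during the stroke showed the fingertips 3.2–3.6 mm below the untouched glass height, pressing with about 1.6–3.0 N.
- **Line:** By the measured fingertip position the path stayed within 0.6 mm of the line I had fitted. On the long leg, the wrist camera put the printed line about 1.6 mm to one side of that fit, and the end dot was off by a similar amount. I corrected only part of that, so the true offset is probably 1–2 mm, against a line 6 mm wide and a 16 mm dot.
- **Final hold:** The last reading was 2.4 N, with the glass about 3.6 mm down and the arm still. The dot was hidden under the fingers, so I could not see it directly.
- **Surroundings:** In the last side picture, the puller and tape looked unmoved. The fingers stayed clear of the rim and lamps. I did not check the bench items one by one, but the arm did not go near them at bench height.

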